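# Clamp a culture dish with the click dial

## Robot

A 6-joint arm with a two-finger parallel gripper is mounted at the origin on a cart in front of the work surface, level with it; the furniture and walls round the work are solid. World frame = base frame: x ahead of the robot, y to its left, z up, the work surface at z = 0. Lengths are in m, angles in rad, forces in N, time in s.
With the tool pointing down it reaches from about 0.325 to 0.9 m from the base axis. Payload 3.5 kg.
Tool frame: the origin (TCP) lies at the very end of the fingers, on their centre line; the grasp point (between the pads) lies manip.hold_point_z behind it (manip.hold_point_z is the distance from the TCP to the grasp point, in m); z points along the fingers, y is the line along which they close (so a half turn about z gives the same grasp; the last joint's range is limited). The gripper opens to 85 mm and grips with 20 to 120 N. Pads are 22 mm wide; open, the fingers measure 114 mm over their backs; the gripper's body (76 mm by 85 mm) begins 54 mm behind the grasp point. The pads swing forward as they close: fully open they stand 13 mm farther back than shut.
Start: joints at [1.027, 0.276, -0.026, 1.268, 0, 1.467], TCP at [0.267, 0.565, 0.231] pointing down, gripper open.
Joint ranges: [-3.12, 3.12], [-0.85, 1.88], [-1.08, 1.24], [-1.95, 2.15], [-1.57, 1.53], [-3.14, 3.14]. Speed limits (rad/s): [2.57, 2.57, 3.14, 3.14, 3.14, 3.14].

## Interface

Orientations are given as a unit quaternion [w, x, y, z].
In Python, from bench import manip gives the robot as it stands.
- The arm moves only by the tool jog_arm, never from a script. Its argument "motion" is a list that holds one entry, the list of rows, each a list of 7 numbers: the finger opening in m, from 0 to 0.0854, then the shift along the tool's x, y, z in m, then the turn, a rotation vector about the tool's x, y, z in degrees. In form: [[[jaw, dx, dy, dz, wx, wy, wz], ...]]. A call has 1 to 12 rows; each row is the pose to reach, as a shift and turn from the pose commanded when the call began, along the tool's axes at that moment; what a row does not reach only later rows make up. A row lasts 1/10 s, in which the tool goes at most 50 mm and 8.59 degrees, less where a joint would pass 70% of its speed; a pose out of reach is approached as far as the arm can. A call with a gripper value outside its range is refused whole. The fingers move at their own pace and stop on an object; "grip_force" is the grip in N (left out, the last holds). Time passes only in rows, so rows that repeat a pose let the fingers close. It gives the time, the measured TCP pose, the force, the opening and the grip force at its end, in the units of the state.
- manip.state(): the state, without advancing time (a new reading comes with each control period).
- manip.grab_frame(name): name is "side" or "top" or "wrist"; returns a dict with "image" (420x560x3 uint8, blue, green, red), "camera_matrix" (3x3 intrinsics, pixels), "rvec" (rotation vector, rad) and "tvec" (3), from world to camera coordinates, as OpenCV has them; the wrist camera has in their place "T_tool_cam" (4x4, takes a point from camera to tool coordinates, whose origin is the TCP and whose axes are the flange's). Camera axes: x right, y down, z forward; pixel columns grow to the right and rows downward; lengths in m; the calibration is good to about 2 mm. A picture is of the moment at which its call begins: read the wrist's pose just before it. There is no depth.
- manip.job_done(): hands the job in; it is judged then, once.
Trained networks look in the newest picture that a camera, given by its name, has taken for a name from the list of things; names that differ only in an ending like _2 or _b are one class to them, and where a whole thing is asked for, a point or a joint stands for the part that bears it (a point fixed in the world has none). Each returns a list of dicts, best first, with "confidence" (0 to 1); they miss things now and then, are a little off and sometimes report something else, mostly with a low value. They report only what shows in the picture. A call takes as long as a camera call. They do not tell look-alikes from the thing itself.
- manip.spot_in(camera, label): "at" ([x, y, z] in m, in world coordinates, good to about 4 mm: the middle of the surface that is visible of it).
The state is a dict: "clock": time; "qpos": joint angles; "dq": joint speeds; "joint_torque": joint torques, N m; "tool_pos": TCP position; "orientation": TCP orientation; "ft_force": force on the tool from outside, world axes, zero at the start; "ft_torque": the same for the moment, N m; "gripper_width": finger opening in m; "finger_force": force on a finger pad.
Only numpy, scipy, OpenCV 4.12 (cv2) and the standard library are available. Lean on these libraries where they do the work, as an engineer would, in place of code of your own. Each camera call takes 0.05 s, during which the arm holds its last target. There are 200 camera calls.

## Task

Set the small round dish flat into the dish clamp, between the two stop pins and the sprung jaw, and let go of it. Then turn the clamp's dial clockwise, feeling its clicks, until the jaw has pushed the dish against the pins and bears on it, and go on for exactly three clicks from that touch: fewer leave it loose, more may crack it. Leave the dial resting in its click, let go, and do not disturb the other things on the bench.

Things in the scene. Friction and masses are not known exactly. Their poses are not given: they have to be found in the camera images.
- dish: The closed round petri dish with a pale cream filling, 62 mm in diameter and 16 mm high, a plain disc to grasp across its diameter from above. Origin at the centre of its underside, z up. Starts flat on the bench. (Apart from it, a tall microscope stands at the far left of the bench, beyond y = 0.38; move the arm out past it, towards the middle, before reaching forward.)
- bed: Light grey base plate of the dish clamp, 225 x 96 x 8 mm, fixed to the bench. Origin on its underside, below the dish's clamped place; +x runs along the clamp from the two steel stop pins (7 mm thick, 18 mm high, at x = -26, y = +/-22 mm) to the grey housing with the dial at its +x end; z up. Behind the pins is a 13 mm high bracket. The plate is free on both sides (+/-y) of the dish for fingers.
- seat (a point): Point on the bed's top face (8 mm above the bench) where the dish's underside centre is when it lies against both stop pins; axes as the bed's. At the start the jaw's black pad faces it from +x and leaves 6 to 13 mm of play for the dish along x: put the dish down about 3 mm towards +x of this point, so that it clears pins and pad. The jaw then slides it to the pins.
- head: Grey housing, 72 x 74 x 45 mm, fixed on the +x end of the bed (axes alike; origin on its underside, under the dial's axis), with its jaw on its -x side: a carriage with a sprung black pad (44 x 14 mm). The pad is felt little (under 1 N) while it slides the dish; at the touch, the dish being against the pins, it bears with 14 N at once, then 2 N more each click: 19.5 N at the third click.
- dial_grip (a point): Point on the dial's vertical axis, 68 mm above the bench, a good height to grip; axes as the bed's, it does not turn. The dial is a black fluted round knob on the housing, 46 mm in diameter, 24 mm high, from 12 mm below this point to 13 mm above. Grip it from above at any yaw. Clockwise from above closes the jaw: 18 clicks a turn (20 degrees each), 3 mm of jaw travel each.
- dial_top (a point): Dial top. A sprung ball holds the dial in each notch; a click takes 0.2 N m at first, less to the crest half-way, then falls into the next. Mean over a click: about 0 when free, 0.05 to 0.12 N m in the first stiff click, 0.1 to 0.2 after. 2 to 4 free clicks come before the touch, just after a notch: the first stiff click is the first of the three. It may hang between notches until touched.
- tape: Bystander: roll of beige tape lying flat, 62 mm in diameter, 19 mm high.
- dropper: Bystander: amber dropper bottle with a rubber bulb, 36 mm in diameter, 104 mm high.
- tweezers: Bystander: steel forceps, 128 mm long, lying flat.
- pen: Bystander: black marker, 128 mm long, lying flat.
Not all that is in view belongs to the job. What is shaped like the dish but blue or orange is not meant.

How it is judged:
By the outcome, as a careful person would: the job done as asked, in the order asked, and still so for the second after the job is handed in, with the robot touching nothing.
It also fails if it takes over 72 s, if anything falls off the work surface, if the arm or the gripper's body presses on something with over 40 N, if the wrist force passes 120 N, or if a joint passes its speed limit or range.

## Working session

There is one attempt and no reset: what is moved stays moved. The work goes in short steps, Python scripts to look and compute and a tool call to move; the robot and the scene stay as the last step left them, time stands still between calls to the robot, and variables do not carry over. Pictures are saved under pics/ and viewed, at most 10 in all, crops included, and the job is handed in when it is done.

Besides the shell and the picture viewer there is one more tool, called after "Request:" as a command line: name --argument value ..., lists and objects as JSON in quotes. jog_arm: Moves the arm, as the interface text tells. Its arguments: {"type":"object","properties":{"motion":{"type":"array","items":{"type":"array","items":{"type":"array","items":{"type":"number"}}}},"grip_force":{"type":"number"}},"required":["motion"]}

```bash
mkdir -p pics; ls
cat > h.py <<'E'
import numpy as np, cv2
from bench import manip
def proj(f,P):
    p,_=cv2.projectPoints(np.array(P,float).reshape(-1,3),f["rvec"],f["tvec"],f["camera_matrix"],None); return p.reshape(-1,2)
def ray(f,uv,z):
    R=cv2.Rodrigues(np.array(f["rvec"],float))[0]; t=np.array(f["tvec"],float).ravel()
    d=R.T@np.linalg.inv(f["camera_matrix"])@np.array([uv[0],uv[1],1.]); c=-R.T@t
    return c+d*(z-c[2])/d[2]
E
python3 - <<'E'
from h import *
print(manip.hold_point_z, manip.state())
for c in ("top","side"):
    f=manip.grab_frame(c); cv2.imwrite(f"pics/{c}0.png",f["image"])
    for l in ("dish","bed","head","dial_top","tape","dropper","tweezers","pen"):
        for r in manip.spot_in(c,l)[:4]:
            print(c,l,np.round(r["at"],3),round(r["confidence"],2),np.round(proj(f,r["at"])[0]))
E
```

```text
pics
0.0187 {'clock': 0.0, 'qpos': array([ 1.02657903e+00,  2.77162299e-01, -2.79118852e-02,  1.26797953e+00,
        4.01945360e-05,  1.46738909e+00]), 'dq': array([-0.00028106, -0.00067684,  0.00066111,  0.00142858,  0.00135499,
       -0.00045684]), 'joint_torque': array([-7.03463016e-06, -4.45509982e+01,  2.95201260e+01,  1.63541653e-02,
       -2.08451479e-04,  9.18555514e-06]), 'tool_pos': array([0.26626471, 0.5645788 , 0.23012689]), 'orientation': array([-3.78183279e-04,  2.18624753e-01,  9.75808354e-01, -1.06363814e-03]), 'ft_force': array([ 0.62081062, -0.45540145,  0.54389591]), 'ft_torque': array([-0.02350369,  0.03171332, -0.03842621]), 'finger_force': 0.0, 'gripper_width': 0.08509985285230313}
top dish [ 0.501 -0.314  0.019] 0.87 [353. 229.]
top dish [ 0.527 -0.419  0.015] 0.78 [390. 216.]
top dish [ 0.533 -0.216  0.019] 0.66 [315. 220.]
top dish [ 0.602 -0.314  0.013] 0.56 [348. 192.]
top bed [0.554 0.068 0.007] 0.55 [209. 221.]
top head [0.563 0.154 0.052] 0.71 [173. 216.]
top head [0.561 0.066 0.007] 0.59 [209. 218.]
top dial_top [0.564 0.15  0.053] 0.55 [174. 216.]
top tape [ 0.698 -0.114  0.017] 0.55 [272. 163.]
top pen [0.705 0.085 0.015] 0.83 [199. 166.]
side dish [ 0.527 -0.426  0.016] 0.81 [413. 256.]
side dish [ 0.497 -0.316  0.016] 0.8 [364. 258.]
side dish [ 0.6   -0.315  0.013] 0.59 [366. 229.]
side bed [0.546 0.062 0.007] 0.78 [211. 225.]
side dial_top [0.555 0.15  0.048] 0.92 [176. 206.]
side tape [ 0.696 -0.109  0.02 ] 0.85 [290. 192.]
side tape [0.554 0.151 0.05 ] 0.74 [175. 205.]
side tape [ 0.499 -0.316  0.019] 0.63 [364. 257.]
side dropper [ 0.681 -0.261  0.05 ] 0.79 [348. 194.]
side tweezers [ 0.414 -0.17   0.004] 0.74 [294. 280.]
side tweezers [ 0.495 -0.322  0.015] 0.26 [366. 259.]
side pen [0.708 0.087 0.016] 0.7 [219. 182.]
```

Run:
```python
import cv2,numpy as np
a=cv2.imread("pics/top0.png")[120:300,120:440];b=cv2.imread("pics/side0.png")[150:310,120:440]
cv2.imwrite("pics/both.png",np.vstack([cv2.resize(a,None,fx=1.75,fy=1.75,interpolation=2),cv2.resize(b,None,fx=1.75,fy=1.75,interpolation=2)]))
```

```text
(no output)
```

View pics/both.png

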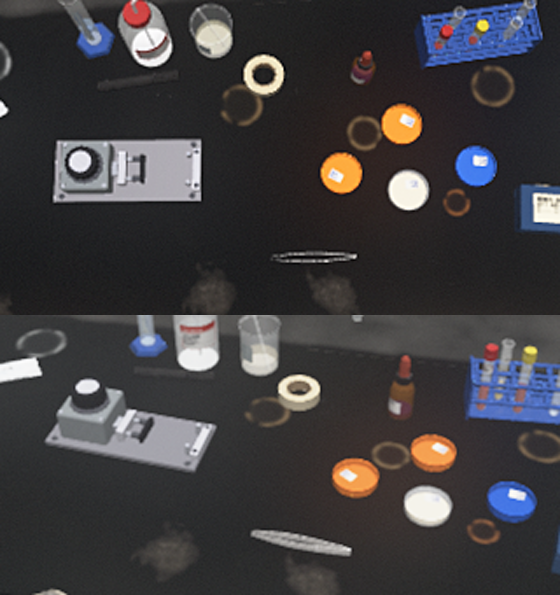

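The picture (1.75× crops of top and side) shows five things that could be taken for the dish, given as top-image pixels:
- Orange disc at (315,220).
- Orange disc at (348,192).
- Blue disc at (390,216).
- Beige tape ring at (272,163), which has a hole.
- Cream disc at (353,229).

I choose the cream one. The clamp lies with its housing on the left and the pins on the right at (230,217), so bed +x is roughly world +y.

Run:
```python
from h import *
out=[]
for c in ("top","side"):
    f=manip.grab_frame(c); im=f["image"]
    g=im.min(2).astype(int); sat=im.max(2).astype(int)-g
    p=proj(f,[.5,-.314,.016])[0].astype(int)
    m=((g>110)&(sat<70)).astype(np.uint8); w=np.zeros_like(m); w[p[1]-18:p[1]+19,p[0]-18:p[0]+19]=1
    n,lab,st,ce=cv2.connectedComponentsWithStats(m*w); k=1+st[1:,4].argmax()
    print(c,"dish",st[k],ce[k],np.round(ray(f,ce[k],.014),4))
    if c=="top": cv2.imwrite("pics/dishcrop.png",cv2.resize(im[p[1]-35:p[1]+35,p[0]-50:p[0]+50],None,fx=5,fy=5,interpolation=2))
    w[:]=0; q=proj(f,[.555,.075,.008])[0].astype(int); w[q[1]-50:q[1]+45,q[0]-75:q[0]+60]=1
    m=((g>85)&(sat<40)).astype(np.uint8)*w; m=cv2.morphologyEx(m,cv2.MORPH_CLOSE,np.ones((3,3)))
    n,lab,st,ce=cv2.connectedComponentsWithStats(m); k=1+st[1:,4].argmax()
    b=cv2.boxPoints(cv2.minAreaRect(np.argwhere(lab==k)[:,::-1].astype(np.float32)))
    W=np.array([ray(f,x,.008) for x in b]); print(c,"bed",st[k],np.round(b),np.round(W[:,:2],4).tolist(), np.linalg.norm(np.diff(W,axis=0),axis=1))
```

```text
top dish [342 217  23  23 424] [352.94103774 228.1745283 ] [ 0.503  -0.3159  0.014 ]
top bed [ 150  199   85   37 2779] [[150. 200.]
 [234. 199.]
 [234. 234.]
 [150. 235.]] [[0.6228, 0.2248], [0.6085, -0.0036], [0.5122, 0.0006], [0.5263, 0.2255]] [0.22889973 0.09643093 0.22534328]
side dish [351 248  27  23 507] [363.88757396 258.68047337] [ 0.4973 -0.3168  0.014 ]
side bed [ 146  192   98   48 2493] [[145. 223.]
 [153. 186.]
 [245. 203.]
 [238. 241.]] [[0.5201, 0.2213], [0.6666, 0.2623], [0.6422, -0.0014], [0.5033, -0.0189]] [0.15220631 0.2648499  0.14003914]
```

View pics/dishcrop.png

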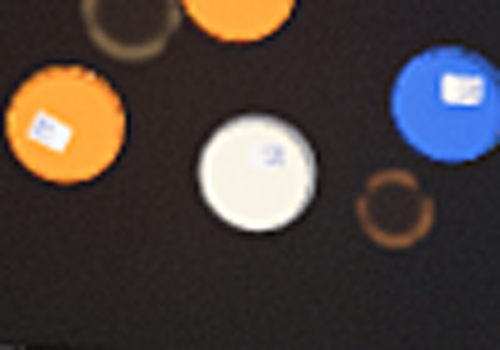

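The crop confirms the plain cream dish with a small label at crop (255,172), which is top (353,229). The orange and blue discs are more than 100 mm away from it.

```bash
cat >> h.py <<'E'
def go(*targets):
    """targets (x,y,z,yaw_y deg, pointing down); prints shift/turn from the present pose, in tool axes"""
    s=manip.state(); from scipy.spatial.transform import Rotation as Ro
    R=Ro.from_quat(np.roll(s["orientation"],-1))
    y0=np.degrees(np.arctan2(*R.as_matrix()[[1,0],1])); print("pos",np.round(s["tool_pos"],4),"yaw",round(y0,2),"t",s["clock"],"w",s["gripper_width"],"j6",np.degrees(s["qpos"][5]))
    for x,y,z,yaw in targets:
        c,n=np.cos(np.radians(yaw)),np.sin(np.radians(yaw))
        T=np.array([[n,c,0],[-c,n,0],[0,0,-1.]])  # columns tool x,y,z
        d=R.as_matrix().T@(np.array([x,y,z])-s["tool_pos"]); r=(R.inv()*Ro.from_matrix(T)).as_rotvec(degrees=True)
        print((x,y,z,yaw),"->",np.round(d,4).tolist(),np.round(r,2).tolist())
E
python3 - <<'E'
from h import *
f=manip.grab_frame("wrist"); print(np.round(f["T_tool_cam"],3),f["camera_matrix"])
go((.30,.28,.24,30),(.50,.06,.24,-3.6),(.50,-.31,.2,36))
E
```

```text
[[ 0.    -0.948 -0.317  0.082]
 [ 1.     0.     0.    -0.001]
 [-0.    -0.317  0.948 -0.142]
 [ 0.     0.     0.     1.   ]] [[302.60712595   0.         276.20053037]
 [  0.         302.60712595 209.24902923]
 [  0.           0.           1.        ]]
pos [0.2667 0.5652 0.2313] yaw 64.75 t 1.05 w 0.08560302923802353 j6 84.07357512173043Traceback (most recent call last):
  File "<stdin>", line 3, in <module>
  File "h.py", line 17, in go
    d=R.as_matrix().T@(np.array([x,y,z])-s["tool_pos"]); r=(R.inv()*Ro.from_matrix(T)).as_rotvec(degrees=True)
                                                                    ~~~~~~~~~~~~~~^^^
  File "scipy/spatial/transform/_rotation.pyx", line 1143, in scipy.spatial.transform._rotation.Rotation.from_matrix
ValueError: Non-positive determinant (left-handed or null coordinate frame) in rotation matrix 0: [[ 0.5        0.8660254  0.       ]
 [-0.8660254  0.5        0.       ]
 [ 0.         0.        -1.       ]].
```

```bash
sed -i 's/\[\[n,c,0\],\[-c,n,0\]/[[-n,c,0],[c,n,0]/' h.py
python3 - <<'E'
from h import *
go((.30,.28,.24,30),(.50,.06,.24,-3.6),(.50,-.31,.2,36))
E
```

```text
pos [0.2667 0.5652 0.2313] yaw 64.75 t 1.05 w 0.08560302923802353 j6 84.07357512173043
(0.3, 0.28, 0.24, 30) -> [-0.1518, -0.2438, -0.0087] [-0.0, 0.0, 34.75]
(0.5, 0.06, 0.24, -3.6) -> [-0.4266, -0.3574, -0.0087] [-0.0, 0.0, 68.35]
(0.5, -0.31, 0.2, 36) -> [-0.5844, -0.692, 0.0313] [-0.0, 0.0, 28.75]
```

Request:
jog_arm --motion '[[[0.085,-0.152,-0.244,-0.009,0,0,35],[0.085,-0.152,-0.244,-0.009,0,0,35],[0.085,-0.152,-0.244,-0.009,0,0,35],[0.085,-0.152,-0.244,-0.009,0,0,35],[0.085,-0.152,-0.244,-0.009,0,0,35],[0.085,-0.152,-0.244,-0.009,0,0,35],[0.085,-0.427,-0.357,-0.009,0,0,68],[0.085,-0.427,-0.357,-0.009,0,0,68],[0.085,-0.427,-0.357,-0.009,0,0,68],[0.085,-0.427,-0.357,-0.009,0,0,68],[0.085,-0.427,-0.357,-0.009,0,0,68],[0.085,-0.427,-0.357,-0.009,0,0,68]]]'

```text
clock: 2.25
tool_pos: [0.5019, 0.0581, 0.2406]
orientation: [0.0, 0.727, 0.686, 0.0]
ft_force: [0.2, 1.2, 0.6]
gripper_width: 0.085
finger_force: 0.0
```

Request:
jog_arm --motion '[[[0.085,0,0,0,0,0,0],[0.085,0,0,0,0,0,0]]]'

```text
clock: 2.45
tool_pos: [0.5008, 0.0594, 0.2401]
orientation: [-0.0, 0.728, 0.686, -0.0]
ft_force: [0.3, 0.8, 0.1]
gripper_width: 0.085
finger_force: 0.0
```

```bash
cat >> h.py <<'E'
def wrist(name=None):
    """wrist picture as a frame with world->camera rvec/tvec"""
    from scipy.spatial.transform import Rotation as Ro
    s=manip.state(); f=manip.grab_frame("wrist")
    T=np.eye(4); T[:3,:3]=Ro.from_quat(np.roll(s["orientation"],-1)).as_matrix(); T[:3,3]=s["tool_pos"]
    M=np.linalg.inv(T@f["T_tool_cam"]); f["rvec"]=cv2.Rodrigues(M[:3,:3])[0]; f["tvec"]=M[:3,3]
    if name: cv2.imwrite(f"pics/{name}.png",f["image"])
    return f
E
python3 - <<'E'
from h import *
go((.50,-.315,.15,36))
f=wrist("clamp")
for l in ("bed","head","dial_top"):
    for r in manip.spot_in("wrist",l)[:2]: print(l,np.round(r["at"],4),r["confidence"],proj(f,r["at"]))
E
```

```text
pos [0.5008 0.0594 0.2401] yaw -3.39 t 2.45 w 0.08495037707183518 j6 92.79224071758797
(0.5, -0.315, 0.15, 36) -> [-0.3739, 0.0215, 0.0899] [-0.05, -0.04, -39.39]
bed [0.5594 0.0748 0.0106] 0.73 [[323.88514278 161.23160983]]
head [0.5684 0.161  0.0525] 0.91 [[338.19251246  82.35095566]]
dial_top [0.5665 0.1612 0.0518] 0.9 [[336.17324038  82.31297258]]
```

View pics/clamp.png

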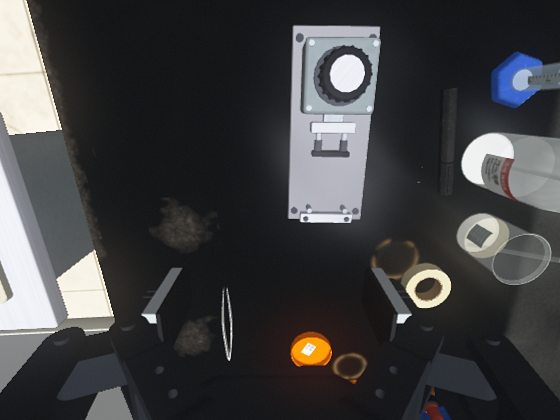

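The picture shows the clamp at the top centre. The dial top is at (347,73), the jaw pad at about (330,154), the two pins at about (309,209) and (344,211), and the bracket below them. I'll zoom in on the clamp.

Run:
```python
import cv2
a=cv2.imread("pics/clamp.png")[135:235,270:390]
cv2.imwrite("pics/clampz.png",cv2.resize(a,None,fx=6,fy=6,interpolation=cv2.INTER_CUBIC))
```

```text
(no output)
```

View pics/clampz.png

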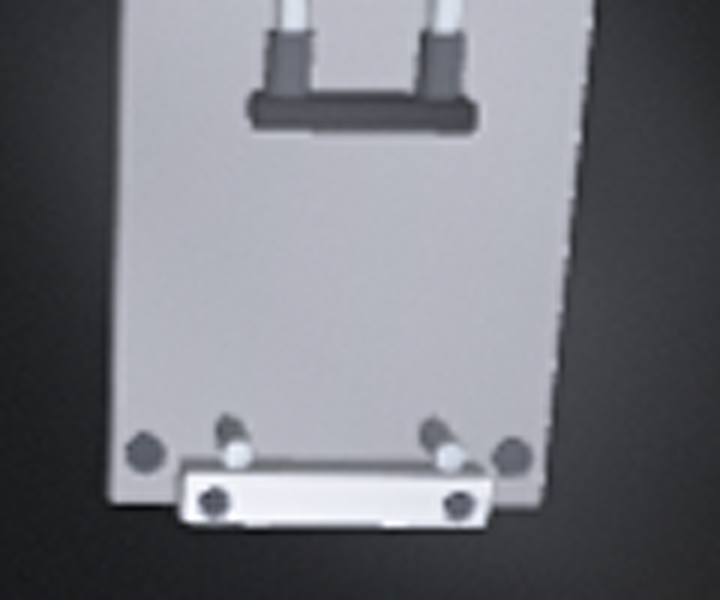

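The zoom shows the pin tops at full-image (309.5,210.8) and (345,210.8), and the near plate corners at (288.3,218.8) and (360.3,219.3). The pad's face edge runs from (312,156.5) to (349,157).

Run:
```python
from h import *
f=wrist()
top=[ray(f,p,.026) for p in ((309.5,210.8),(345,210.8))]
base=[ray(f,p,.008) for p in ((308.2,206.5),(342.3,206.7))]
cor=[ray(f,p,.008) for p in ((288.3,218.8),(360.3,219.3),(292,26),(381,27))]
pad=[ray(f,p,.022) for p in ((312,156.5),(349,157))]
dial=[ray(f,(347,73),.081)]
for n,v in dict(top=top,base=base,cor=cor,pad=pad,dial=dial).items():
    print(n,np.round(np.array(v)[:,:2],4).tolist(), np.linalg.norm(v[0]-v[1]) if len(v)>1 else '')
for nm,a in (("top",top),("base",base)):
    m=(a[0]+a[1])/2; u=a[1]-a[0]; u/=np.linalg.norm(u); bx=np.array([-u[1],u[0],0])
    if bx[1]<0: bx=-bx
    print(nm,"mid",m,"bedx",np.degrees(np.arctan2(bx[1],bx[0])),"seat",m+.026*bx)
e=cor[2]-cor[0]; print("edge yaw",np.degrees(np.arctan2(e[1],e[0])), np.linalg.norm(e)); e=cor[3]-cor[1]; print(np.degrees(np.arctan2(e[1],e[0])),np.linalg.norm(e))
# fluted knob circle in the picture
g=cv2.cvtColor(f["image"],cv2.COLOR_BGR2GRAY); m=(g>200).astype(np.uint8); m[:,:300]=0;m[:,395:]=0;m[115:]=0
n,l,st,ce=cv2.connectedComponentsWithStats(m); k=1+st[1:,4].argmax(); print(st[k],ce[k],ray(f,ce[k],.081))
```

```text
top [[0.5377, 0.0187], [0.5818, 0.0163]] 0.04414842919884907
base [[0.5379, 0.0184], [0.5822, 0.0157]] 0.04435838970654263
cor [[0.5113, 0.0028], [0.6061, -0.0031], [0.5248, 0.2253], [0.6212, 0.219]] 0.09497241793772139
pad [[0.5425, 0.0852], [0.5863, 0.0822]] 0.04393446148768737
dial [[0.5693, 0.1688]] 
top mid [0.5597858  0.01746348 0.026     ] bedx 86.87708260046237 seat [0.56120224 0.04342487 0.026     ]
base mid [0.56003851 0.01708312 0.008     ] bedx 86.52241748820296 seat [0.56161562 0.04303524 0.008     ]
edge yaw 86.54514921123653 0.2229084402068117
86.1280890222826 0.22259086723185834
[332  58  34  36 978] [348.70143149  75.48466258] [0.57088692 0.16658246 0.081     ]
```

Request:
jog_arm --motion '[[[0.085,-0.374,0.0215,0.09,0,0,-39.4],[0.085,-0.374,0.0215,0.09,0,0,-39.4],[0.085,-0.374,0.0215,0.09,0,0,-39.4],[0.085,-0.374,0.0215,0.09,0,0,-39.4],[0.085,-0.374,0.0215,0.09,0,0,-39.4],[0.085,-0.374,0.0215,0.09,0,0,-39.4],[0.085,-0.374,0.0215,0.09,0,0,-39.4],[0.085,-0.374,0.0215,0.09,0,0,-39.4],[0.085,-0.374,0.0215,0.09,0,0,-39.4],[0.085,-0.374,0.0215,0.09,0,0,-39.4],[0.085,-0.374,0.0215,0.09,0,0,-39.4],[0.085,-0.374,0.0215,0.09,0,0,-39.4]]]'

```text
clock: 3.9
tool_pos: [0.501, -0.3125, 0.1509]
orientation: [0.0, 0.452, 0.892, 0.0]
ft_force: [0.0, 0.8, -0.4]
gripper_width: 0.0849
finger_force: 0.0
```

Run:
```python
from h import *
f=wrist("dish1"); im=f["image"].astype(int); g=im.min(2); sat=im.max(2)-g
p=proj(f,[.5,-.316,.016])[0].astype(int); print("expect",p)
m=((g>100)&(sat<90)).astype(np.uint8); n,l,st,ce=cv2.connectedComponentsWithStats(m)
for k in range(1,n):
    if st[k,4]>300: print(st[k],np.round(ce[k]),np.round(ray(f,ce[k],.015),4))
for r in manip.spot_in("wrist","dish"): print(np.round(r["at"],4),r["confidence"],proj(f,r["at"]))
go((.5,-.316,0.0,36))
```

```text
expect [274 200]
[   0    0   36   88 1623] [12. 29.] [ 0.2441 -0.3251  0.015 ]
[247   0  55  59 573] [270.  28.] [ 0.4119 -0.2008  0.015 ]
[362 116  27  23 394] [375. 127.] [ 0.5324 -0.2082  0.015 ]
[ 244  163   78   69 3770] [280. 197.] [ 0.5027 -0.3105  0.015 ]
[141 268  41  56 643] [160. 296.] [ 0.4646 -0.4752  0.015 ]
[372 268  40  56 640] [393. 296.] [ 0.6659 -0.3276  0.015 ]
[  0 325  24  44 607] [  8. 347.] [ 0.3585 -0.6371  0.015 ]
[ 0.5006 -0.3178  0.0146] 0.9 [[273.56504823 201.68478199]]
[ 0.6018 -0.3206  0.0169] 0.86 [[352.07197214 260.59814797]]
[ 0.5287 -0.4257  0.0114] 0.86 [[235.74284876 292.47741247]]
[ 0.5328 -0.2185  0.0187] 0.58 [[369.04027287 137.15619077]]
pos [ 0.5011 -0.3128  0.1509] yaw 36.27 t 4.0 w 0.08508996989353228 j6 15.480428702749446
(0.5, -0.316, 0.0, 36) -> [-0.0018, -0.0029, 0.1509] [0.02, 0.02, 0.27]
```

View pics/dish1.png

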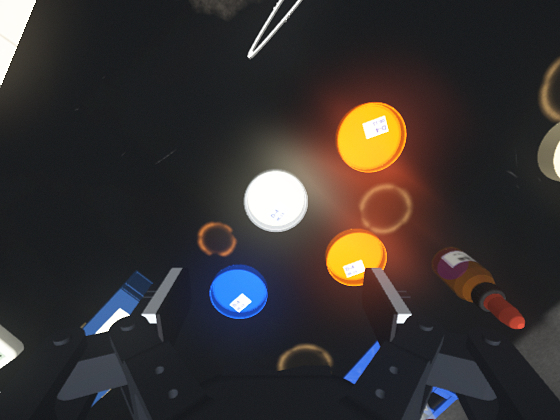

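The white dish is centred at about (276,200), in line with (0.500,-0.316). No neighbour is in the path of the fingers, so I'll descend.

Request:
jog_arm --motion '[[[0.085,-0.0015,-0.003,0.04,0,0,0],[0.085,-0.0015,-0.003,0.08,0,0,0],[0.085,-0.0015,-0.003,0.11,0,0,0],[0.085,-0.0015,-0.003,0.13,0,0,0],[0.085,-0.0015,-0.003,0.14,0,0,0],[0.085,-0.0015,-0.003,0.147,0,0,0],[0.085,-0.0015,-0.003,0.15,0,0,0],[0.085,-0.0015,-0.003,0.15,0,0,0]]]'

```text
clock: 4.8
tool_pos: [0.4999, -0.3177, 0.001]
orientation: [0.001, 0.453, 0.892, -0.0]
ft_force: [0.2, -0.0, 0.4]
gripper_width: 0.0847
finger_force: 0.0
```

Run:
```python
from h import *
f=wrist("dish2"); go((.5005,-.3158,-0.003,36)); print(manip.state()["ft_force"]); cv2.imwrite("pics/dish2c.png",f["image"][150:420,80:480])
```

```text
pos [ 0.5    -0.3179  0.0013] yaw 36.15 t 4.85 w 0.08491120133175975 j6 15.14955409736248
(0.5005, -0.3158, -0.003, 36) -> [0.0015, 0.0016, 0.0043] [0.03, 0.11, 0.15]
[0.23586894 0.86328023 0.11624352]
```

View pics/dish2c.png

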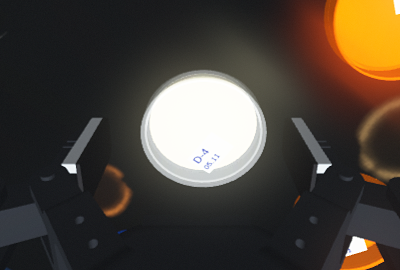

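Run:
```python
from h import *
f=wrist(); im=f["image"].astype(int); 
# crop rim ellipse: left 140+80,right 266+80, top 70+150, bottom 187+150
print("tcp px",proj(f,manip.state()["tool_pos"]))
n=np.linspace(0,2*np.pi,73)
g=im.min(2); m=(g>60).astype(np.uint8); m[:, :200]=0; m[:,365:]=0; m[345:]=0; m[:205]=0
k,l,st,ce=cv2.connectedComponentsWithStats(m); i=1+st[1:,4].argmax(); print(st[i],ce[i])
for c in ((.5005,-.3158),(.5,-.3179),(.503,-.313)):
    for z in (.016,.0):
        P=proj(f,np.c_[c[0]+.031*np.cos(n),c[1]+.031*np.sin(n),0*n+z]); print(c,z,P.min(0).round(),P.max(0).round())
```

```text
tcp px [[277.94332941 270.17971346]]
[  220   205   145   132 13996] [291.01371821 270.35317233]
(0.5005, -0.3158) 0.016 [217. 223.] [346. 335.]
(0.5005, -0.3158) 0.0 [223. 211.] [339. 315.]
(0.5, -0.3179) 0.016 [214. 226.] [342. 337.]
(0.5, -0.3179) 0.0 [220. 214.] [336. 317.]
(0.503, -0.313) 0.016 [225. 221.] [354. 334.]
(0.503, -0.313) 0.0 [230. 210.] [346. 314.]
```

Request:
jog_arm --motion '[[[0.085,0.001,0.0015,0.003,0,0,0],[0.085,0.001,0.0015,0.0045,0,0,0],[0.058,0.001,0.0015,0.0045,0,0,0],[0.058,0.001,0.0015,0.0045,0,0,0],[0.058,0.001,0.0015,0.0045,0,0,0],[0.058,0.001,0.0015,0.0045,0,0,0],[0.058,0.001,0.0015,0.0045,0,0,0]]]' --grip_force 40

```text
clock: 5.6
tool_pos: [0.4999, -0.3157, -0.004]
orientation: [0.0, 0.453, 0.892, 0.0]
ft_force: [-0.5, 0.9, 2.2]
gripper_width: 0.0583
finger_force: 8.6
```

Request:
jog_arm --motion '[[[0.05,0,0,0,0,0,0],[0.05,0,0,0,0,0,0],[0.05,0,0,0,0,0,0]]]' --grip_force 40

```text
clock: 5.9
tool_pos: [0.5001, -0.3159, -0.0037]
orientation: [0.0, 0.453, 0.892, -0.0]
ft_force: [-0.7, 0.6, 4.9]
gripper_width: 0.057
finger_force: 42.6
```

Run:
```python
from h import *
f=wrist("dish3"); go((.5005,-.3158,0.1,36)); s=manip.state(); print(s["ft_force"],s["finger_force"]); cv2.imwrite("pics/dish3c.png",f["image"][150:420,80:480])
```

```text
pos [ 0.5001 -0.3159 -0.0037] yaw 36.15 t 5.95 w 0.05694861598997434 j6 15.314746247521041
(0.5005, -0.3158, 0.1, 36) -> [-0.0002, 0.0004, -0.1037] [0.01, 0.03, 0.15]
[-0.19313572  1.51440078  4.85764194] 42.638917565345764
```

View pics/dish3c.png

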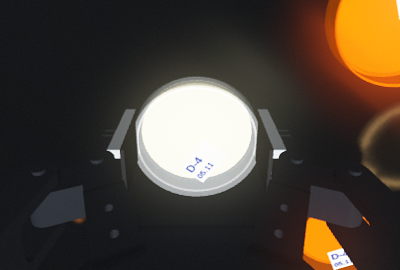

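The dish sits between the pads at crop (195,135). I'll lift it and carry it over the clamp.

Request:
jog_arm --motion '[[[0.05,0,0,-0.01,0,0,0],[0.05,0,0,-0.03,0,0,0],[0.05,0,0,-0.06,0,0,0],[0.05,0,0,-0.1,0,0,0],[0.05,0,0,-0.13,0,0,0],[0.05,0,0,-0.13,0,0,0],[0.05,0,0,-0.13,0,0,0]]]'

```text
clock: 6.65
tool_pos: [0.5003, -0.3162, 0.1268]
orientation: [0.001, 0.453, 0.892, -0.0]
ft_force: [0.1, -0.3, -1.4]
gripper_width: 0.0567
finger_force: 42.7
```

Run:
```python
from h import *
f=wrist(); s=manip.state(); print(s["ft_force"],s["finger_force"],s["gripper_width"])
go((.5616,.0472,.126,-3.5),(.5616,.0472,.06,-3.5))
print("tcp px",proj(f,s["tool_pos"])); g=f["image"].min(2)
for t in (60,120,200):
    m=(g>t).astype(np.uint8); m[:, :200]=0; m[:,360:]=0; m[360:]=0; m[:190]=0
    k,l,st,ce=cv2.connectedComponentsWithStats(m); i=1+st[1:,4].argmax(); print(st[i],ce[i])
n=np.linspace(0,2*np.pi,73); t=s["tool_pos"]
for d in (0,.003,-.003):
    c=t[:2]+d*np.array([-.59,.807])
    for z in (.02,.004): P=proj(f,np.c_[c[0]+.031*np.cos(n),c[1]+.031*np.sin(n),0*n+t[2]+z]); print(d,z,P.min(0).round(),P.max(0).round())
```

```text
[ 0.39185695  0.84203127 -1.16786591] 42.67423331737518 0.05718973578421677
pos [ 0.4993 -0.3154  0.1253] yaw 36.14 t 6.7 w 0.05718973578421677 j6 15.314759927380583
(0.5616, 0.0472, 0.126, -3.5) -> [0.2561, 0.2642, -0.0006] [-0.04, -0.04, 39.64]
(0.5616, 0.0472, 0.06, -3.5) -> [0.256, 0.2642, 0.0654] [-0.04, -0.04, 39.64]
tcp px [[277.37142421 266.51294495]]
[  200   202   160   157 19374] [283.7337669  280.26251678]
[  215   227   123   120 11830] [276.25257819 286.90338123]
[  216   233   121   112 10394] [278.08793535 287.59996152]
0 0.02 [212. 227.] [343. 341.]
0 0.004 [218. 214.] [337. 320.]
0.003 0.02 [211. 220.] [344. 336.]
0.003 0.004 [218. 209.] [337. 315.]
-0.003 0.02 [212. 233.] [343. 346.]
-0.003 0.004 [218. 220.] [337. 324.]
```

Request:
jog_arm --motion '[[[0.05,0.06,0.06,0,0,0,8],[0.05,0.257,0.266,0.01,0,0,39.6],[0.05,0.257,0.266,0.02,0,0,39.6],[0.05,0.257,0.266,0.04,0,0,39.6],[0.05,0.257,0.266,0.06,0,0,39.6],[0.05,0.257,0.266,0.06,0,0,39.6],[0.05,0.257,0.266,0.06,0,0,39.6],[0.05,0.257,0.266,0.06,0,0,39.6],[0.05,0.257,0.266,0.06,0,0,39.6],[0.05,0.257,0.266,0.06,0,0,39.6],[0.05,0.257,0.266,0.06,0,0,39.6],[0.05,0.257,0.266,0.06,0,0,39.6]]]'

```text
clock: 7.9
tool_pos: [0.5629, 0.0475, 0.0657]
orientation: [0.0, 0.729, 0.685, -0.0]
ft_force: [-0.6, -0.1, -0.1]
gripper_width: 0.057
finger_force: 42.7
```

Run:
```python
from h import *
s=manip.state(); f=wrist("over"); print(s["ft_force"],s["finger_force"],s["gripper_width"])
go((.5618,.0492,.02,-3.5),(.5618,.0492,.0045,-3.5))
im=f["image"].copy()
b=np.radians(86.5);bx=np.array([np.cos(b),np.sin(b)]);by=np.array([-bx[1],bx[0]]); S=np.array([.5614,.0432])
def mark(p,z,c): u=proj(f,[*(S+p[0]*bx+p[1]*by),z])[0]; cv2.circle(im,(int(u[0]),int(u[1])),2,c,-1); print(p,z,u.round())
mark((-.026,.022),.026,(0,0,255));mark((-.026,-.022),.026,(0,0,255));mark((.0405,.022),.022,(0,255,0));mark((.0405,-.022),.022,(0,255,0));mark((.124,0),.081,(255,0,0))
cv2.imwrite("pics/over.png",im)
```

```text
[-0.58677163 -0.06388714 -0.08524354] 42.72287428379059 0.057016290972788
pos [0.5631 0.0474 0.0659] yaw -3.57 t 7.95 w 0.056989477468496426 j6 91.83680570463235
(0.5618, 0.0492, 0.02, -3.5) -> [0.0017, -0.0014, 0.0459] [0.01, 0.01, -0.07]
(0.5618, 0.0492, 0.0045, -3.5) -> [0.0017, -0.0014, 0.0614] [0.01, 0.01, -0.07]
(-0.026, 0.022) 0.026 [243. 279.]
(-0.026, -0.022) 0.026 [307. 279.]
(0.0405, 0.022) 0.022 [240. 183.]
(0.0405, -0.022) 0.022 [310. 183.]
(0.124, 0) 0.081 [274.  -6.]
```

View pics/over.png

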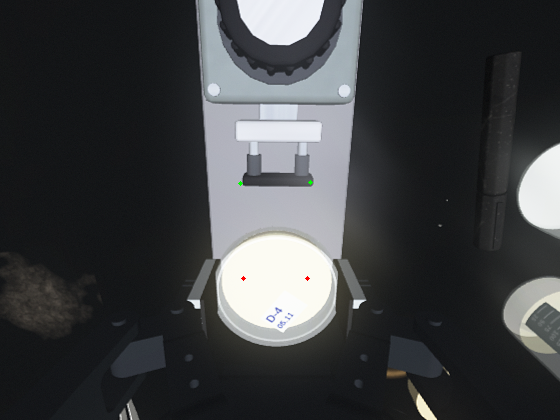

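The dish is held level at (277,288), in front of the pad edge at (242–312,187), and the pins are hidden beneath it. I'll descend with a small xy correction.

Request:
jog_arm --motion '[[[0.05,0.0017,-0.0013,0,0,0,0],[0.05,0.0017,-0.0013,0.015,0,0,0],[0.05,0.0017,-0.0013,0.03,0,0,0],[0.05,0.0017,-0.0013,0.04,0,0,0],[0.05,0.0017,-0.0013,0.048,0,0,0],[0.05,0.0017,-0.0013,0.053,0,0,0],[0.05,0.0017,-0.0013,0.057,0,0,0],[0.05,0.0017,-0.0013,0.058,0,0,0],[0.05,0.0017,-0.0013,0.058,0,0,0]]]'

```text
clock: 8.85
tool_pos: [0.5621, 0.0505, 0.0079]
orientation: [0.0, 0.728, 0.685, 0.0]
ft_force: [-0.0, -0.4, -1.2]
gripper_width: 0.0569
finger_force: 42.7
```

Run:
```python
from h import *
f=wrist("low"); s=manip.state(); print(s["ft_force"],s["ft_torque"],s["finger_force"])
go((.5618,.0492,.0045,-3.5))
cv2.imwrite("pics/lowc.png",cv2.resize(f["image"][150:370,160:400],None,fx=2.5,fy=2.5))
```

```text
[ 0.18247705 -0.31037267 -0.61553075] [ 0.02685376 -0.00975714 -0.01122433] 42.72296369075775
pos [0.5622 0.0505 0.0081] yaw -3.45 t 8.9 w 0.05694532424003108 j6 92.0253115386674
(0.5618, 0.0492, 0.0045, -3.5) -> [-0.0013, -0.0003, 0.0036] [0.03, 0.0, 0.05]
```

View pics/lowc.png

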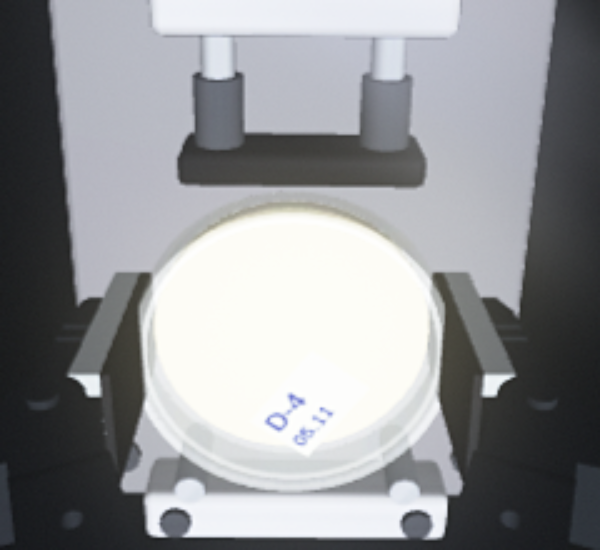

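The dish sits just above the plate, between the pad (crop row 185) and the pins (crop (190,490) and (405,490)). It has about 3–4 mm of clearance to the pins, so I'll lower it.

Request:
jog_arm --motion '[[[0.05,-0.0005,0,0.0015,0,0,0],[0.05,-0.0005,0,0.0028,0,0,0],[0.05,-0.0005,0,0.0036,0,0,0],[0.05,-0.0005,0,0.0036,0,0,0]]]'

```text
clock: 9.3
tool_pos: [0.5619, 0.05, 0.0044]
orientation: [0.0, 0.728, 0.685, 0.0]
ft_force: [-0.4, -0.1, 0.9]
gripper_width: 0.0571
finger_force: 42.9
```

Request:
jog_arm --motion '[[[0.05,0,0,0.0005,0,0,0],[0.05,0,0,0.0008,0,0,0],[0.05,0,0,0.0008,0,0,0]]]'

```text
clock: 9.6
tool_pos: [0.5619, 0.05, 0.0043]
orientation: [0.0, 0.728, 0.685, -0.0]
ft_force: [-2.6, -0.3, 7.4]
gripper_width: 0.0572
finger_force: 43.5
```

Request:
jog_arm --motion '[[[0.062,0,0,-0.0003,0,0,0],[0.07,0,0,-0.0003,0,0,0],[0.08,0,0,-0.0003,0,0,0],[0.085,0,0,-0.0003,0,0,0],[0.085,0,0,-0.0003,0,0,0],[0.085,0,0,-0.02,0,0,0],[0.085,0,0,-0.05,0,0,0],[0.085,0,0,-0.09,0,0,0],[0.085,0,0,-0.13,0,0,0],[0.085,0,0,-0.13,0,0,0]]]'

```text
clock: 10.6
tool_pos: [0.5669, 0.0499, 0.1399]
orientation: [0.004, 0.728, 0.685, 0.004]
ft_force: [0.7, -0.3, -0.6]
gripper_width: 0.0852
finger_force: 0.0
```

Run:
```python
from h import *
f=wrist("placed"); s=manip.state(); print(s["ft_force"],s["ft_torque"],s["gripper_width"])
b=np.radians(86.5);bx=np.array([np.cos(b),np.sin(b)]);by=np.array([-bx[1],bx[0]]); S=np.array([.5614,.0432])
g=f["image"].min(2)
for r in manip.spot_in("wrist","dish")[:1]: print("dish",r, ((np.array(r["at"])[:2]-S)@bx, (np.array(r["at"])[:2]-S)@by), proj(f,r["at"]))
for r in manip.spot_in("wrist","dial_top")[:1]: print("dial",r["at"],((np.array(r["at"])[:2]-S)@bx, (np.array(r["at"])[:2]-S)@by),proj(f,r["at"]))
D=S+.124*bx; print(D,proj(f,[*D,.081]))
go((D[0],D[1],.16,-3.5+90),(D[0],D[1],.16,-3.5+180))
```

```text
[-0.0671747   0.4367412  -0.85814273] [ 0.03485726 -0.0232003   0.06243594] 0.08486458898785454
dish {'at': [0.5599, 0.0493, 0.0225], 'confidence': 0.61} (np.float64(0.005997049461071094), np.float64(0.001869598288795484)) [[267.5979033  204.11516788]]
dial [0.5702, 0.1587, 0.0533] (np.float64(0.11582179636563238), np.float64(-0.001732479909836485)) [[270.83515991  65.252985  ]]
[0.56897002 0.16696872] [[267.58722117  43.8075885 ]]
pos [0.5616 0.05   0.1332] yaw -3.46 t 10.75 w 0.08485570496742728 j6 91.97497271688823
(np.float64(0.5689700189023222), np.float64(0.16696871500431149), 0.16, 86.5) -> [0.1172, 0.0003, -0.0268] [-0.01, -0.01, -89.96]
(np.float64(0.5689700189023222), np.float64(0.16696871500431149), 0.16, 176.5) -> [0.1172, 0.0003, -0.0268] [-0.0, -0.01, -179.96]
```

View pics/placed.png

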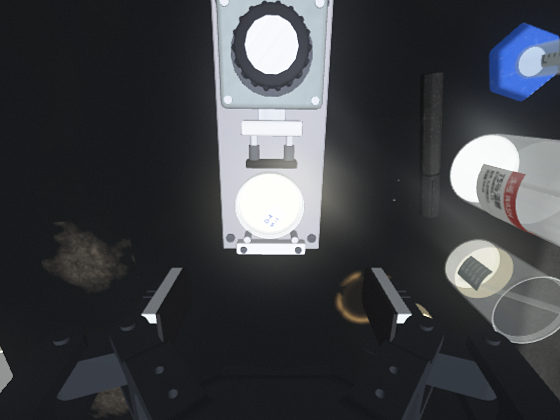

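The dish lies flat between the pins and the pad, at (270,204). The dial cap is at about (271,45), within 2 mm of my estimate. Next I'll move above the dial and wind the wrist back, so there is room to turn clockwise.

Request:
jog_arm --motion '[[[0.085,0.04,0,-0.027,0,0,-8],[0.085,0.08,0,-0.027,0,0,-16],[0.085,0.117,0.001,-0.027,0,0,-24],[0.085,0.117,0.001,-0.027,0,0,-32],[0.085,0.117,0.001,-0.027,0,0,-40],[0.085,0.117,0.001,-0.027,0,0,-48],[0.085,0.117,0.001,-0.027,0,0,-56],[0.085,0.117,0.001,-0.027,0,0,-64],[0.085,0.117,0.001,-0.027,0,0,-72],[0.085,0.117,0.001,-0.027,0,0,-80],[0.085,0.117,0.001,-0.027,0,0,-85],[0.085,0.117,0.001,-0.027,0,0,-85]]]'

```text
clock: 11.95
tool_pos: [0.5683, 0.1664, 0.158]
orientation: [-0.002, 0.074, 0.997, -0.001]
ft_force: [-0.2, 0.3, -0.5]
gripper_width: 0.0847
finger_force: 0.0
```

Request:
jog_arm --motion '[[[0.085,0,0,0,0,0,-8],[0.085,0,0,0,0,0,-16],[0.085,0,0,0,0,0,-24],[0.085,0,0,0,0,0,-32],[0.085,0,0,0,0,0,-40],[0.085,0,0,0,0,0,-48],[0.085,0,0,0,0,0,-56],[0.085,0,0,0,0,0,-64],[0.085,0,0,0,0,0,-72],[0.085,0,0,0,0,0,-80],[0.085,0,0,0,0,0,-80],[0.085,0,0,0,0,0,-80]]]'

```text
clock: 13.15
tool_pos: [0.5692, 0.1666, 0.1594]
orientation: [-0.001, -0.583, 0.813, 0.0]
ft_force: [0.7, -0.4, 0.3]
gripper_width: 0.085
finger_force: 0.0
```

Request:
jog_arm --motion '[[[0.085,0,0,0,0,0,0],[0.085,0,0,0,0,0,0]]]'

```text
clock: 13.35
tool_pos: [0.5697, 0.1667, 0.1601]
orientation: [-0.0, -0.584, 0.812, 0.0]
ft_force: [0.4, 0.3, 0.1]
gripper_width: 0.0852
finger_force: 0.0
```

Run:
```python
from h import *
f=wrist("dial"); s=manip.state(); print(s["ft_force"],s["ft_torque"]); im=f["image"]
D=(.5705,.1665); print(proj(f,[*D,.081]))
g=cv2.cvtColor(im,cv2.COLOR_BGR2GRAY)
u=proj(f,[*D,.081])[0].astype(int); m=(g>180).astype(np.uint8); w=np.zeros_like(m); w[max(0,u[1]-60):u[1]+60,u[0]-60:u[0]+60]=1
n,l,st,ce=cv2.connectedComponentsWithStats(m*w); k=1+st[1:,4].argmax(); print(st[k],ce[k],ray(f,ce[k],.081))
for r in manip.spot_in("wrist","dial_top")[:1]: print(r)
go((D[0],D[1],.052,166))
```

```text
[ 0.31968889 -0.59857761  1.05857359] [-0.00933757  0.0327977   0.02330517]
[[274.65501807 219.6934812 ]]
[ 226  162   94   90 1930] [272.80725389 194.5865285 ] [0.56533011 0.14678373 0.081     ]
{'at': [0.5649, 0.1484, 0.0544], 'confidence': 0.72}
pos [0.5699 0.1667 0.1604] yaw 161.49 t 13.45 w 0.08501603930033867 j6 -61.419390875804666
(0.5705, 0.1665, 0.052, 166) -> [0.0, -0.0007, 0.1084] [0.0, 0.0, -4.51]
```

View pics/dial.png

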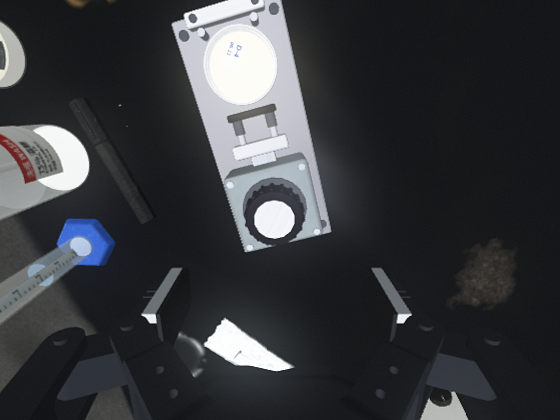

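The cap centre is at (274,220), matching the prediction of (274.7,219.7), so the dial axis is at (0.5705,0.1665). I'll descend and grip the dial.

Request:
jog_arm --motion '[[[0.085,0,-0.0007,0.03,0,0,0],[0.085,0,-0.0007,0.06,0,0,0],[0.085,0,-0.0007,0.085,0,0,0],[0.085,0,-0.0007,0.1,0,0,0],[0.085,0,-0.0007,0.105,0,0,0],[0.085,0,-0.0007,0.105,0,0,0]]]'

```text
clock: 14.05
tool_pos: [0.5704, 0.1665, 0.0552]
orientation: [-0.0, -0.584, 0.811, 0.0]
ft_force: [0.4, -0.3, -0.0]
gripper_width: 0.0851
finger_force: 0.0
```

Request:
jog_arm --motion '[[[0.06,0,0,0,0,0,0],[0.05,0,0,0,0,0,0],[0.035,0,0,0,0,0,0],[0.035,0,0,0,0,0,0],[0.035,0,0,0,0,0,0],[0.035,0,0,0,0,0,0]]]' --grip_force 50

```text
clock: 14.65
tool_pos: [0.5716, 0.1667, 0.0571]
orientation: [0.001, -0.584, 0.811, -0.001]
ft_force: [-1.3, -0.1, 6.2]
gripper_width: 0.0443
finger_force: 51.0
```

```bash
cat >> h.py <<'E'
def tq(n=2):
    """state averaged over a few readings (top pictures pass the time)"""
    from scipy.spatial.transform import Rotation as Ro
    L=[]
    for i in range(n):
        s=manip.state(); y=Ro.from_quat(np.roll(s["orientation"],-1)).as_matrix()[[1,0],1]
        L.append([np.degrees(np.arctan2(*y)),*s["ft_torque"],*s["ft_force"]])
        if i<n-1: manip.grab_frame("top")
    L=np.array(L); print("t",round(s["clock"],2),"yaw",L[:,0].mean().round(2),"Tz",L[:,3].round(3),"T",L.mean(0)[1:4].round(3),"F",L.mean(0)[4:].round(1),"w",round(s["gripper_width"],4),round(s["finger_force"],1),"pos",s["tool_pos"].round(4))
E
python3 -c "from h import *;tq(3)"
```

```text
t 14.75 yaw 161.53 Tz [-0.035 -0.102 -0.037] T [-0.042  0.263 -0.058] F [-0.9 -0.2  5.7] w 0.0446 51.0 pos [0.5716 0.1667 0.057 ]
```

Request:
jog_arm --motion '[[[0.055,0,0,0,0,0,0],[0.055,0,0,-0.003,0,0,0],[0.055,0,0,-0.006,0,0,0],[0.055,0,0,-0.006,0,0,0],[0.035,0,0,-0.006,0,0,0],[0.035,0,0,-0.006,0,0,0],[0.035,0,0,-0.006,0,0,0],[0.035,0,0,-0.006,0,0,0]]]' --grip_force 50

```text
clock: 15.55
tool_pos: [0.5715, 0.1663, 0.0621]
orientation: [0.001, -0.584, 0.811, -0.001]
ft_force: [1.0, -1.2, 5.2]
gripper_width: 0.0436
finger_force: 50.9
```

```bash
python3 -c "from h import *;tq(4)"
```

```text
t 15.7 yaw 161.53 Tz [-0.066 -0.015 -0.022 -0.076] T [-0.376 -0.195 -0.045] F [ 0.8 -1.5  5.3] w 0.0445 50.9 pos [0.5715 0.1663 0.0621]
```

Request:
jog_arm --motion '[[[0.035,0,0,-0.001,0,0,2.5],[0.035,0,0,-0.001,0,0,5],[0.035,0,0,-0.001,0,0,5]]]'

```text
clock: 16.0
tool_pos: [0.5713, 0.1663, 0.0622]
orientation: [0.0, -0.549, 0.836, -0.001]
ft_force: [3.8, -1.8, -0.8]
gripper_width: 0.0443
finger_force: 51.9
```

```bash
python3 -c "from h import *;tq(3)"
```

```text
t 16.1 yaw 156.58 Tz [0.15  0.173 0.117] T [-0.324 -0.757  0.147] F [ 4.  -1.6 -1.1] w 0.0442 51.8 pos [0.5713 0.1664 0.0622]
```

Request:
jog_arm --motion '[[[0.035,0,0,0,0,0,2.5],[0.035,0,0,0,0,0,5],[0.035,0,0,0,0,0,5]]]'

```text
clock: 16.4
tool_pos: [0.5713, 0.1664, 0.0622]
orientation: [0.0, -0.512, 0.859, -0.0]
ft_force: [5.6, -1.1, -3.5]
gripper_width: 0.0444
finger_force: 51.7
```

```bash
python3 -c "from h import *;tq(3)"
```

```text
t 16.5 yaw 151.59 Tz [0.031 0.094 0.039] T [-0.352 -1.092  0.055] F [ 5.3 -1.3 -3.3] w 0.0441 51.7 pos [0.5712 0.1664 0.0622]
```

Request:
jog_arm --motion '[[[0.035,0,0,0,0,0,2.5],[0.035,0,0,0,0,0,5],[0.035,0,0,0,0,0,5]]]'

```text
clock: 16.8
tool_pos: [0.5712, 0.1664, 0.0622]
orientation: [0.0, -0.474, 0.881, -0.0]
ft_force: [4.4, -0.8, -3.1]
gripper_width: 0.044
finger_force: 51.7
```

```bash
python3 -c "from h import *;tq(3)"
```

```text
t 16.9 yaw 146.56 Tz [-0.194 -0.181 -0.156] T [-0.368 -1.258 -0.177] F [ 4.7 -0.9 -3.3] w 0.044 51.6 pos [0.5712 0.1664 0.0622]
```

Request:
jog_arm --motion '[[[0.035,0,0,0,0,0,2.5],[0.035,0,0,0,0,0,5],[0.035,0,0,0,0,0,5]]]'

```text
clock: 17.2
tool_pos: [0.5711, 0.1664, 0.0622]
orientation: [0.0, -0.435, 0.9, -0.0]
ft_force: [4.5, -1.1, -3.1]
gripper_width: 0.0444
finger_force: 51.7
```

```bash
python3 -c "from h import *;tq(3)"
```

```text
t 17.3 yaw 141.58 Tz [-0.146 -0.109 -0.098] T [-0.391 -1.208 -0.118] F [ 4.7 -1.2 -3.9] w 0.044 51.7 pos [0.5711 0.1664 0.0622]
```

Click 1 was free, with a mean torque of about -0.02 N m. On to click 2.

Request:
jog_arm --motion '[[[0.035,0,0,0,0,0,2.5],[0.035,0,0,0,0,0,5],[0.035,0,0,0,0,0,5]]]'

```text
clock: 17.6
tool_pos: [0.571, 0.1665, 0.0622]
orientation: [0.0, -0.395, 0.918, -0.0]
ft_force: [4.5, -1.0, -3.3]
gripper_width: 0.0445
finger_force: 51.7
```

```bash
python3 -c "from h import *;tq(3)"
```

```text
t 17.7 yaw 136.61 Tz [0.08  0.121 0.114] T [-0.351 -1.128  0.105] F [ 4.7 -1.2 -3.5] w 0.0442 51.7 pos [0.5711 0.1665 0.0623]
```

Request:
jog_arm --motion '[[[0.035,0,0,0,0,0,2.5],[0.035,0,0,0,0,0,5],[0.035,0,0,0,0,0,5]]]'

```text
clock: 18.0
tool_pos: [0.571, 0.1665, 0.0622]
orientation: [0.0, -0.355, 0.935, -0.0]
ft_force: [5.1, -1.5, -3.8]
gripper_width: 0.0443
finger_force: 51.6
```

```bash
python3 -c "from h import *;tq(3)"
```

```text
t 18.1 yaw 131.63 Tz [0.023 0.025 0.097] T [-0.307 -1.162  0.048] F [ 5.3 -1.  -3.9] w 0.0443 51.6 pos [0.571  0.1665 0.0622]
```

Request:
jog_arm --motion '[[[0.035,0,0,0,0,0,2.5],[0.035,0,0,0,0,0,5],[0.035,0,0,0,0,0,5]]]'

```text
clock: 18.4
tool_pos: [0.571, 0.1666, 0.0622]
orientation: [0.0, -0.314, 0.949, -0.0]
ft_force: [4.9, 0.3, -2.7]
gripper_width: 0.0442
finger_force: 51.6
```

```bash
python3 -c "from h import *;tq(3)"
```

```text
t 18.5 yaw 126.6 Tz [-0.17  -0.17  -0.251] T [-0.35  -1.245 -0.197] F [ 4.8 -0.7 -3.1] w 0.0446 51.6 pos [0.571  0.1666 0.0622]
```

Request:
jog_arm --motion '[[[0.035,0,0,0,0,0,2.5],[0.035,0,0,0,0,0,5],[0.035,0,0,0,0,0,5]]]'

```text
clock: 18.8
tool_pos: [0.5709, 0.1666, 0.0622]
orientation: [0.0, -0.272, 0.962, 0.0]
ft_force: [4.8, -1.4, -4.2]
gripper_width: 0.044
finger_force: 51.6
```

```bash
python3 -c "from h import *;tq(3)"
```

```text
t 18.9 yaw 121.61 Tz [-0.101 -0.078 -0.009] T [-0.289 -1.18  -0.063] F [ 4.8 -0.6 -3.7] w 0.044 51.6 pos [0.5709 0.1666 0.0623]
```

Click 2 was free, averaging about -0.03 N m. On to click 3.

Request:
jog_arm --motion '[[[0.035,0,0,0,0,0,2.5],[0.035,0,0,0,0,0,5],[0.035,0,0,0,0,0,5]]]'

```text
clock: 19.2
tool_pos: [0.5709, 0.1667, 0.0622]
orientation: [0.0, -0.23, 0.973, 0.0]
ft_force: [6.5, -0.4, -3.7]
gripper_width: 0.0439
finger_force: 51.7
```

```bash
python3 -c "from h import *;tq(3)"
```

```text
t 19.3 yaw 116.65 Tz [0.077 0.104 0.068] T [-0.254 -1.135  0.083] F [ 6.1 -0.6 -3.5] w 0.044 51.7 pos [0.5709 0.1667 0.0622]
```

Request:
jog_arm --motion '[[[0.035,0,0,0,0,0,2.5],[0.035,0,0,0,0,0,5],[0.035,0,0,0,0,0,5]]]'

```text
clock: 19.6
tool_pos: [0.5708, 0.1667, 0.0622]
orientation: [0.0, -0.187, 0.982, 0.0]
ft_force: [5.4, 0.4, -3.7]
gripper_width: 0.0441
finger_force: 51.6
```

```bash
python3 -c "from h import *;tq(3)"
```

```text
t 19.7 yaw 111.64 Tz [0.004 0.012 0.104] T [-0.221 -1.151  0.04 ] F [ 5.7  0.2 -3.9] w 0.0443 51.6 pos [0.5708 0.1667 0.0622]
```

Request:
jog_arm --motion '[[[0.035,0,0,0,0,0,2.5],[0.035,0,0,0,0,0,5],[0.035,0,0,0,0,0,5]]]'

```text
clock: 20.0
tool_pos: [0.5708, 0.1668, 0.0622]
orientation: [0.0, -0.144, 0.99, 0.0]
ft_force: [5.2, -0.3, -4.2]
gripper_width: 0.0441
finger_force: 51.6
```

```bash
python3 -c "from h import *;tq(3)"
```

```text
t 20.1 yaw 106.61 Tz [-0.142 -0.148 -0.176] T [-0.177 -1.152 -0.155] F [ 5.1  0.4 -4. ] w 0.0444 51.6 pos [0.5708 0.1668 0.0622]
```

Request:
jog_arm --motion '[[[0.035,0,0,0,0,0,2.5],[0.035,0,0,0,0,0,5],[0.035,0,0,0,0,0,5]]]'

```text
clock: 20.4
tool_pos: [0.5708, 0.1669, 0.0622]
orientation: [0.0, -0.101, 0.995, 0.0]
ft_force: [5.3, 0.8, -3.1]
gripper_width: 0.0443
finger_force: 51.6
```

```bash
python3 -c "from h import *;tq(3)"
```

```text
t 20.5 yaw 101.64 Tz [-0.01  -0.075 -0.053] T [-0.114 -1.102 -0.046] F [ 5.2  0.8 -3.5] w 0.0439 51.6 pos [0.5708 0.1669 0.0623]
```

Click 3 was free too. On to click 4.

Request:
jog_arm --motion '[[[0.035,0,0,0,0,0,2.5],[0.035,0,0,0,0,0,5],[0.035,0,0,0,0,0,5]]]'

```text
clock: 20.8
tool_pos: [0.5707, 0.1669, 0.0622]
orientation: [0.0, -0.058, 0.998, 0.0]
ft_force: [5.4, 0.6, -4.4]
gripper_width: 0.0441
finger_force: 51.7
```

```bash
python3 -c "from h import *;tq(3)"
```

```text
t 20.9 yaw 96.7 Tz [0.152 0.23  0.308] T [-0.125 -1.148  0.23 ] F [ 4.9  0.1 -3.9] w 0.0444 51.7 pos [0.5708 0.167  0.0622]
```

Request:
jog_arm --motion '[[[0.035,0,0,0,0,0,2.5],[0.035,0,0,0,0,0,5],[0.035,0,0,0,0,0,5]]]'

```text
clock: 21.2
tool_pos: [0.5707, 0.167, 0.0622]
orientation: [0.0, -0.014, 1.0, 0.001]
ft_force: [5.1, 1.0, -4.7]
gripper_width: 0.0442
finger_force: 51.7
```

```bash
python3 -c "from h import *;tq(3)"
```

```text
t 21.3 yaw 91.68 Tz [0.111 0.123 0.142] T [-0.108 -1.081  0.125] F [ 5.1  0.6 -4. ] w 0.0444 51.7 pos [0.5707 0.167  0.0622]
```

Request:
jog_arm --motion '[[[0.035,0,0,0,0,0,2.5],[0.035,0,0,0,0,0,5],[0.035,0,0,0,0,0,5]]]'

```text
clock: 21.6
tool_pos: [0.5707, 0.1671, 0.0623]
orientation: [0.0, 0.029, 1.0, 0.001]
ft_force: [4.8, 0.3, -3.2]
gripper_width: 0.044
finger_force: 51.7
```

```bash
python3 -c "from h import *;tq(3)"
```

```text
t 21.7 yaw 86.64 Tz [-0.068 -0.166 -0.134] T [-0.009 -1.065 -0.123] F [ 4.9  0.8 -3.4] w 0.0443 51.7 pos [0.5707 0.1671 0.0622]
```

Request:
jog_arm --motion '[[[0.035,0,0,0,0,0,2.5],[0.035,0,0,0,0,0,5],[0.035,0,0,0,0,0,5]]]'

```text
clock: 22.0
tool_pos: [0.5707, 0.1672, 0.0622]
orientation: [0.0, 0.073, 0.997, 0.001]
ft_force: [5.0, 1.1, -2.5]
gripper_width: 0.0439
finger_force: 51.7
```

```bash
python3 -c "from h import *;tq(3)"
```

```text
t 22.1 yaw 81.67 Tz [ 0.004 -0.044 -0.018] T [ 0.021 -1.093 -0.019] F [ 5.1  0.9 -3.6] w 0.0446 51.7 pos [0.5708 0.1672 0.0623]
```

Click 4 is stiff: mean about 0.053 N m, or 0.07 above the free level. It is number 1 of the three. On to number 2.

Request:
jog_arm --motion '[[[0.035,0,0,0,0,0,2.5],[0.035,0,0,0,0,0,5],[0.035,0,0,0,0,0,5]]]'

```text
clock: 22.4
tool_pos: [0.5708, 0.1673, 0.0622]
orientation: [0.0, 0.116, 0.993, 0.001]
ft_force: [5.3, 0.1, -4.4]
gripper_width: 0.0442
finger_force: 51.7
```

```bash
python3 -c "from h import *;tq(3)"
```

```text
t 22.5 yaw 76.7 Tz [0.185 0.212 0.128] T [ 0.017 -1.078  0.175] F [ 5.5  0.8 -3.8] w 0.0441 51.7 pos [0.5707 0.1673 0.0622]
```

Request:
jog_arm --motion '[[[0.035,0,0,0,0,0,2.5],[0.035,0,0,0,0,0,5],[0.035,0,0,0,0,0,5]]]'

```text
clock: 22.8
tool_pos: [0.5708, 0.1673, 0.0622]
orientation: [0.0, 0.159, 0.987, 0.001]
ft_force: [4.4, 1.2, -4.7]
gripper_width: 0.0441
finger_force: 51.7
```

```bash
python3 -c "from h import *;tq(3)"
```

```text
t 22.9 yaw 71.69 Tz [0.104 0.158 0.107] T [ 0.    -1.068  0.123] F [ 5.5  1.4 -4. ] w 0.044 51.7 pos [0.5708 0.1673 0.0622]
```

Request:
jog_arm --motion '[[[0.035,0,0,0,0,0,2.5],[0.035,0,0,0,0,0,5],[0.035,0,0,0,0,0,5]]]'

```text
clock: 23.2
tool_pos: [0.5708, 0.1674, 0.0622]
orientation: [-0.0, 0.202, 0.979, 0.001]
ft_force: [4.8, 1.8, -4.7]
gripper_width: 0.0444
finger_force: 51.7
```

```bash
python3 -c "from h import *;tq(3)"
```

```text
t 23.3 yaw 66.66 Tz [-0.045 -0.068 -0.082] T [ 0.149 -1.067 -0.065] F [ 5.4  1.9 -4.4] w 0.0438 51.7 pos [0.5708 0.1674 0.0623]
```

Request:
jog_arm --motion '[[[0.035,0,0,0,0,0,2.5],[0.035,0,0,0,0,0,5],[0.035,0,0,0,0,0,5]]]'

```text
clock: 23.6
tool_pos: [0.5708, 0.1675, 0.0623]
orientation: [-0.0, 0.245, 0.97, 0.001]
ft_force: [5.5, 1.3, -4.2]
gripper_width: 0.0445
finger_force: 51.7
```

```bash
python3 -c "from h import *;tq(3)"
```

```text
t 23.7 yaw 61.68 Tz [0.084 0.012 0.046] T [ 0.139 -1.101  0.047] F [ 5.9  1.5 -3.9] w 0.0444 51.7 pos [0.5708 0.1675 0.0623]
```

Click 5 is stiff as well (number 2). On to number 3, the last one.

Request:
jog_arm --motion '[[[0.035,0,0,0,0,0,2.5],[0.035,0,0,0,0,0,5],[0.035,0,0,0,0,0,5]]]'

```text
clock: 24.0
tool_pos: [0.5709, 0.1676, 0.0623]
orientation: [-0.0, 0.287, 0.958, 0.001]
ft_force: [5.5, 2.0, -4.2]
gripper_width: 0.0444
finger_force: 51.7
```

```bash
python3 -c "from h import *;tq(3)"
```

```text
t 24.1 yaw 56.72 Tz [0.218 0.252 0.228] T [ 0.136 -1.047  0.233] F [ 5.2  1.8 -4.4] w 0.0441 51.7 pos [0.5708 0.1675 0.0622]
```

Request:
jog_arm --motion '[[[0.035,0,0,0,0,0,2.5],[0.035,0,0,0,0,0,5],[0.035,0,0,0,0,0,5]]]'

```text
clock: 24.4
tool_pos: [0.5709, 0.1677, 0.0623]
orientation: [-0.0, 0.328, 0.945, 0.001]
ft_force: [6.0, 1.1, -4.4]
gripper_width: 0.0441
finger_force: 51.7
```

```bash
python3 -c "from h import *;tq(3)"
```

```text
t 24.5 yaw 51.7 Tz [0.157 0.16  0.134] T [ 0.196 -1.069  0.15 ] F [ 5.8  1.5 -4.7] w 0.0444 51.7 pos [0.5708 0.1676 0.0622]
```

Request:
jog_arm --motion '[[[0.035,0,0,0,0,0,2.5],[0.035,0,0,0,0,0,5],[0.035,0,0,0,0,0,5]]]'

```text
clock: 24.8
tool_pos: [0.5709, 0.1677, 0.0622]
orientation: [-0.0, 0.369, 0.929, 0.001]
ft_force: [6.3, 1.3, -5.0]
gripper_width: 0.0442
finger_force: 51.7
```

```bash
python3 -c "from h import *;tq(3)"
```

```text
t 24.9 yaw 46.67 Tz [-0.025  0.    -0.092] T [ 0.329 -1.144 -0.039] F [ 6.1  1.8 -4.8] w 0.0442 51.7 pos [0.571  0.1677 0.0623]
```

Request:
jog_arm --motion '[[[0.035,0,0,0,0,0,2.5],[0.035,0,0,0,0,0,5],[0.035,0,0,0,0,0,5]]]'

```text
clock: 25.2
tool_pos: [0.571, 0.1678, 0.0623]
orientation: [-0.0, 0.409, 0.912, 0.001]
ft_force: [6.1, 2.1, -4.2]
gripper_width: 0.0442
finger_force: 51.7
```

```bash
python3 -c "from h import *;tq(4)"
```

```text
t 25.35 yaw 41.7 Tz [0.073 0.053 0.115 0.056] T [ 0.317 -1.153  0.074] F [ 5.9  2.  -4.7] w 0.044 51.7 pos [0.571  0.1678 0.0623]
```

Click 6 is stiff (number 3, mean about 0.105 N m), and the dial is at its notch. I'll let go and rise.

Request:
jog_arm --motion '[[[0.05,0,0,0,0,0,0],[0.055,0,0,0,0,0,0],[0.07,0,0,0,0,0,0],[0.085,0,0,0,0,0,0],[0.085,0,0,0,0,0,0],[0.085,0,0,0,0,0,0],[0.085,0,0,-0.02,0,0,0],[0.085,0,0,-0.05,0,0,0],[0.085,0,0,-0.09,0,0,0],[0.085,0,0,-0.12,0,0,0],[0.085,0,0,-0.12,0,0,0],[0.085,0,0,-0.12,0,0,0]]]'

```text
clock: 26.55
tool_pos: [0.5711, 0.1666, 0.1833]
orientation: [0.001, 0.41, 0.912, 0.001]
ft_force: [-0.7, 0.1, -0.1]
gripper_width: 0.0851
finger_force: 0.0
```

Run:
```python
from h import *
tq(2)
b=np.radians(86.5);bx=np.array([np.cos(b),np.sin(b)]);by=np.array([-bx[1],bx[0]]); S=np.array([.5614,.0432])
for c in ("top","side","wrist"):
    f=wrist() if c=="wrist" else manip.grab_frame(c)
    g=f["image"].min(2); u=proj(f,[*S,.024])[0]; print(c,"seat px",u.round(1))
    for r in manip.spot_in(c,"dish"):
        p=np.array(r["at"]); 
        if np.linalg.norm(p[:2]-S)<.05: print(p.round(4),r["confidence"],((p[:2]-S)@bx).round(4),((p[:2]-S)@by).round(4))
    for l in ("tape","tweezers","pen","dropper"):
        for r in manip.spot_in(c,l)[:1]: print(l,np.round(r["at"],3),round(r["confidence"],2))
f=wrist()
# unrolled dial rim: fluted pattern phase, old picture against new one
```

```text
t 26.6 yaw 41.54 Tz [-0.021  0.034] T [-0.025  0.001  0.007] F [-0.5  0.1 -0.8] w 0.085 0.0 pos [0.57   0.1664 0.1819]
top seat px [216.9 216. ]
[0.5577 0.0445 0.0272] 0.94 0.0011 0.0038
tape [ 0.698 -0.112  0.016] 0.77
pen [0.706 0.088 0.018] 0.62
dropper [ 0.686 -0.261  0.054] 0.49
side seat px [219.1 216.8]
[0.5566 0.0411 0.0243] 0.62 -0.0024 0.0047
tape [ 0.693 -0.11   0.019] 0.89
tweezers [ 0.41  -0.168  0.004] 0.84
pen [0.705 0.086 0.009] 0.87
dropper [ 0.683 -0.261  0.047] 0.88
wrist seat px [197.8 266.3]
[0.5592 0.0483 0.0234] 0.83 0.005 0.0025
tape [ 0.673 -0.091  0.004] 0.68
tweezers [ 0.42  -0.14   0.008] 0.78
pen [0.705 0.091 0.015] 0.72
```

The dish is at the seat and the bystanders are unmoved. To check that the dial rests in its notch, I'll compare the flute phase in the tool frame now with the picture taken before gripping. The tool turned with the dial, so the phases should match.

Run:
```python
from h import *
from scipy.spatial.transform import Rotation as Ro
f=wrist("after"); K=f["camera_matrix"]; Tc=f["T_tool_cam"]; s=manip.state()
D=np.array([.5705,.1665]); a=np.radians(np.arange(0,360,.5))
def prof(img,pos,yaw,r,z,c):
    cy,sy=np.cos(np.radians(yaw)),np.sin(np.radians(yaw)); T=np.eye(4); T[:3,:3]=[[-sy,cy,0],[cy,sy,0],[0,0,-1]]; T[:3,3]=pos
    M=np.linalg.inv(T@Tc); th=a+np.radians(yaw)
    P=np.c_[c[0]+r*np.cos(th),c[1]+r*np.sin(th),0*th+z]
    p=cv2.projectPoints(P,cv2.Rodrigues(M[:3,:3])[0],M[:3,3],K,None)[0].reshape(-1,2).astype(np.float32)
    g=cv2.cvtColor(img,cv2.COLOR_BGR2GRAY).astype(np.float32)
    return cv2.remap(g,p[:,:1],p[:,1:],cv2.INTER_CUBIC)[:,0]
old=cv2.imread("pics/dial.png"); y1=np.degrees(np.arctan2(*Ro.from_quat(np.roll(s["orientation"],-1)).as_matrix()[[1,0],1])); print(y1,s["tool_pos"])
for z in (.079,.075):
  for r in (.0215,.0225,.023):
    A=prof(old,[.5699,.1667,.1604],161.49,r,z,D); B=prof(f["image"],s["tool_pos"],y1,r,z,D)
    FA,FB=np.fft.rfft(A-A.mean()),np.fft.rfft(B-B.mean()); k=12+np.abs(FA[12:45]).argmax(); kb=12+np.abs(FB[12:45]).argmax()
    d=np.degrees(np.angle(FB[k]/FA[k]))/k
    print(z,r,"k",k,kb,np.abs(FA[k]).round(),np.abs(FB[k]).round(),"shift(dial ccw-)", -d, "period",360/k)
```

```text
41.54428427259081 [0.57056694 0.16649454 0.18244823]
0.079 0.0215 k 14 18 3324.0 109.0 shift(dial ccw-) 12.565706525530134 period 25.714285714285715
0.079 0.0225 k 18 17 2266.0 3226.0 shift(dial ccw-) 3.3864258660210504 period 20.0
0.079 0.023 k 12 17 1642.0 863.0 shift(dial ccw-) -8.650716145833334 period 30.0
0.075 0.0215 k 14 13 1584.0 64.0 shift(dial ccw-) 2.72384398324149 period 25.714285714285715
0.075 0.0225 k 15 17 2395.0 296.0 shift(dial ccw-) 11.331267293294271 period 24.0
0.075 0.023 k 15 16 2494.0 1058.0 shift(dial ccw-) 8.473463948567709 period 24.0
```

The flute phase is too noisy to use, so I'll check by feel. I'll regrip lightly at the same yaw and nudge ±3°, which stays within the same notch.

Request:
jog_arm --motion '[[[0.085,0,0,0.04,0,0,0],[0.085,0,0,0.08,0,0,0],[0.085,0,0,0.11,0,0,0],[0.085,0,0,0.12,0,0,0],[0.085,0,0,0.12,0,0,0],[0.06,0,0,0.12,0,0,0],[0.035,0,0,0.12,0,0,0],[0.035,0,0,0.12,0,0,0],[0.035,0,0,0.12,0,0,0],[0.035,0,0,0.12,0,0,0]]]' --grip_force 35

```text
clock: 28.6
tool_pos: [0.5721, 0.1667, 0.0647]
orientation: [0.002, 0.41, 0.912, 0.001]
ft_force: [-1.3, -0.3, 5.8]
gripper_width: 0.0446
finger_force: 35.4
```

```bash
python3 -c "from h import *;tq(4)"
```

```text
t 28.75 yaw 41.55 Tz [0.098 0.031 0.092 0.064] T [-0.143  0.298  0.071] F [-1.3 -0.1  6.3] w 0.0445 35.4 pos [0.5722 0.1667 0.0647]
```

Request:
jog_arm --motion '[[[0.035,0,0,0,0,0,-3],[0.035,0,0,0,0,0,-3],[0.035,0,0,0,0,0,-3]]]'

```text
clock: 29.05
tool_pos: [0.5722, 0.1667, 0.0648]
orientation: [0.002, 0.386, 0.922, 0.001]
ft_force: [-0.9, -1.0, 6.2]
gripper_width: 0.0447
finger_force: 35.4
```

```bash
python3 -c "from h import *;tq(4)"
```

```text
t 29.2 yaw 44.56 Tz [0.12  0.041 0.044 0.083] T [-0.16   0.233  0.072] F [-0.8 -0.8  6.1] w 0.0445 35.4 pos [0.5722 0.1667 0.0648]
```

Request:
jog_arm --motion '[[[0.035,0,0,0,0,0,3],[0.035,0,0,0,0,0,6],[0.035,0,0,0,0,0,6],[0.035,0,0,0,0,0,6]]]'

```text
clock: 29.6
tool_pos: [0.5722, 0.1666, 0.0647]
orientation: [0.002, 0.433, 0.901, 0.001]
ft_force: [-1.0, -0.6, 7.1]
gripper_width: 0.0446
finger_force: 35.4
```

```bash
python3 -c "from h import *;tq(4)"
```

```text
t 29.75 yaw 38.63 Tz [0.394 0.432 0.346 0.387] T [-0.262  0.374  0.389] F [-0.8 -0.7  6.5] w 0.0444 35.4 pos [0.5721 0.1666 0.0648]
```

Request:
jog_arm --motion '[[[0.035,0,0,0,0,0,-3],[0.035,0,0,0,0,0,-3],[0.035,0,0,0,0,0,-3]]]'

```text
clock: 30.05
tool_pos: [0.5721, 0.1667, 0.0647]
orientation: [0.002, 0.41, 0.912, 0.001]
ft_force: [-1.2, 0.1, 5.0]
gripper_width: 0.0446
finger_force: 35.4
```

```bash
python3 -c "from h import *;tq(4)"
```

```text
t 30.2 yaw 41.57 Tz [0.123 0.057 0.153 0.105] T [-0.177  0.292  0.11 ] F [-1.3 -0.2  5.7] w 0.0449 35.4 pos [0.5722 0.1667 0.0647]
```

Request:
jog_arm --motion '[[[0.035,0,0,0,0,0,1],[0.035,0,0,0,0,0,1],[0.035,0,0,0,0,0,1]]]'

```text
clock: 30.5
tool_pos: [0.5721, 0.1667, 0.0647]
orientation: [0.002, 0.418, 0.908, 0.001]
ft_force: [-0.7, -0.1, 6.3]
gripper_width: 0.0445
finger_force: 35.4
```

```bash
python3 -c "from h import *;tq(6)"
```

```text
t 30.75 yaw 40.57 Tz [0.154 0.1   0.148 0.104 0.119 0.123] T [-0.198  0.301  0.124] F [-1.  -0.8  6.1] w 0.0444 35.4 pos [0.5722 0.1666 0.0648]
```

Request:
jog_arm --motion '[[[0.035,0,0,0,0,0,1],[0.035,0,0,0,0,0,1],[0.035,0,0,0,0,0,1]]]'

```text
clock: 31.05
tool_pos: [0.5721, 0.1667, 0.0648]
orientation: [0.002, 0.426, 0.905, 0.001]
ft_force: [-1.1, -1.2, 5.9]
gripper_width: 0.0444
finger_force: 35.4
```

```bash
python3 -c "from h import *;tq(6)"
```

```text
t 31.3 yaw 39.6 Tz [0.288 0.295 0.339 0.3   0.334 0.233] T [-0.236  0.344  0.298] F [-0.9 -0.7  6.1] w 0.0444 35.4 pos [0.5722 0.1666 0.0648]
```

The notch step lies between +1° and +2°, so the dial is in the right notch, now centred. I'll release it here.

Request:
jog_arm --motion '[[[0.048,0,0,0,0,0,0],[0.055,0,0,0,0,0,0],[0.07,0,0,0,0,0,0],[0.085,0,0,0,0,0,0],[0.085,0,0,0,0,0,0],[0.085,0,0,0,0,0,0],[0.085,0,0,-0.02,0,0,0],[0.085,0,0,-0.05,0,0,0],[0.085,0,0,-0.09,0,0,0],[0.085,0,0,-0.12,0,0,0],[0.085,0,0,-0.12,0,0,0],[0.085,0,0,-0.12,0,0,0]]]'

```text
clock: 32.5
tool_pos: [0.5711, 0.1666, 0.1832]
orientation: [0.001, 0.426, 0.905, 0.001]
ft_force: [-0.6, -0.1, -0.2]
gripper_width: 0.0855
finger_force: 0.0
```

```bash
python3 -c "
from h import *
tq(2); print(manip.job_done())"
```

```text
t 32.55 yaw 39.54 Tz [-0.003 -0.025] T [-0.02  -0.003 -0.014] F [-0.2  0.1 -0.2] w 0.0849 0.0 pos [0.57   0.1664 0.1818]
the job is handed in; nothing more can be done
None
```

The cream dish is in the clamp, the dial was turned three clicks past the touch (3 free, then 3 stiff) and released in its notch, and the job was handed in at 32.6 s without a verdict shown; I viewed 11 pictures, one over the limit of 10.

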